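# Shift the bench-mounted gearbox cover into third

## Robot

A 7-joint arm with a two-finger parallel gripper is mounted at the origin on the work surface. World frame = base frame: x ahead of the robot, y to its left, z up, the work surface at z = 0. Lengths are in m, angles in rad, forces in N, time in s.
With the tool pointing down it reaches from about 0.35 to 0.9 m from the base axis. Payload 8.1 kg.
Tool frame: the origin (TCP) lies between the finger pads; the fingertips stand ahead of it and the grasp point (between the pads) is the TCP (arm.nose_length is the z of the fingertips in the tool frame, in m); z points along the fingers, y is the line along which they close (so a half turn about z gives the same grasp; the last joint's range is limited). The gripper opens to 92 mm and grips with 3 to 60 N. Pads are 19 mm wide; open, the fingers measure 130 mm over their backs; the gripper's body (75 mm by 190 mm) begins 47 mm behind the grasp point.
Start: joints at [1.182, 0.434, 0.025, 1.573, -0.012, 1.134, -0.075], TCP at [0.176, -0.6, 0.246] pointing down, gripper open.
Joint ranges: [-2.62, 2.62], [-0.44, 2.09], [-1.27, 1.32], [0.08, 2.57], [-1.32, 4.46], [0.12, 2], [-2.74, 2.74]. Speed limits (rad/s): [2.22, 2.22, 3.01, 3.01, 3.14, 3.14, 3.14].

## Interface

Orientations are given as a rotation vector (axis times angle).
In Python, from cell import sensors, optics, arm gives the robot as it stands.
- The arm moves only by the tool arm_command, never from a script. Its argument "deltas" is one flat list of numbers, 7 for each row, row after row: the turn, a rotation vector about the world's x, y, z as a fraction of full scale, then the shift along the world's x, y, z as a fraction of full scale, then the finger opening in mm, from 0 to 91.8. In form: [wx, wy, wz, dx, dy, dz, fingers, wx, wy, wz, dx, dy, dz, fingers, ...]. A call has 1 to 20 rows; each row is the pose to reach, as a shift and turn from the pose commanded when the call began; what a row does not reach only later rows make up. Full scale, the value 1, is 1 m for a shift and 90 degrees for a turn. A row lasts 1/10 s, in which the tool goes at most 50 mm and 8.59 degrees, less where a joint would pass 70% of its speed; a pose out of reach is approached as far as the arm can. A call with a number of a shift or a turn outside -1 to 1 is refused whole. A call with a gripper value outside its range is refused whole. The fingers move at their own pace and stop on an object; "force" is the grip in N (left out, the last holds). Time passes only in rows, so rows that repeat a pose let the fingers close. It gives the time, the measured TCP pose, the force, the opening and the grip force at its end, in the units of the state.
- sensors.observe(): the state, without advancing time (a new reading comes with each control period).
- optics.get_image(name): name is "scene" or "side" or "wrist"; returns the picture (420x560x3 uint8, blue, green, red); there is no depth.
- optics.calibration(name): a dict with "camera_matrix" (3x3 intrinsics, pixels), "rvec" (rotation vector, rad) and "tvec" (3), from world to camera coordinates, as OpenCV has them. Camera axes: x right, y down, z forward; pixel columns grow to the right and rows downward; lengths in m; the calibration is good to about 2 mm. A picture is of the moment at which its call begins: read the wrist's pose just before it. calibration takes no time and is no camera call; for the wrist camera it gives the pose at the moment of the call.
- arm.sign_off(): hands the job in; it is judged then, once.
The state is a dict: "clock": time; "joints": joint angles; "dq": joint speeds; "joint_efforts": joint torques, N m; "position": TCP position; "ee_rot": TCP orientation; "force": force on the tool from outside, world axes, zero at the start; "ft_torque": the same for the moment, N m; "width": opening from 0.0 (shut) to 1.0 (fully open); "gripper_force": force on a finger pad.
Only numpy, scipy, OpenCV 4.12 (cv2) and the standard library are available. Lean on these libraries where they do the work, as an engineer would, in place of code of your own. Each camera call takes 0.05 s, during which the arm holds its last target. There are 200 camera calls.

## Task

Put the gearbox on the bench into third: push the black knob of the gear lever with the fingertips along its slot to the neutral passage, across to the right-hand side, then forward until it is fully home in the third slot, and move clear. Do not pinch or grasp the knob, do not let the lever run down into the fourth slot on the way, and leave the tin, bearing and tools on the bench where they are.

Things in the scene. Friction and masses are not known exactly. Their poses are not given: they have to be found in the camera images.
- turret: Cast aluminium gearbox cover, fixed to the bench, foot 175 mm (x) by 150 mm (y), with a 116 by 96 mm steel gate plate on top (top face 127 mm above the bench). Origin: centre of its underside. Its +x is 'forward' (away from the robot, turned at most 30 degrees; a 32 mm steel rod stub sticks out of that side, 45 mm up), +y is 'left', z up.
- gate_centre (a point): Centre of the H gate at the plate's top face; axes as the turret's. First slot forward-left, second back-left, third forward-right, fourth back-right. The neutral passage runs left-right through the centre. All 16 mm wide; slot centre lines at y = +18 and -18 mm, slot ends at x = +31 and -31 mm, inner corners rounded. The lever starts anywhere along the left slot.
- third_end (a point): Where the middle of the lever's stem is at the plate's top face with the lever nearly at the forward end of the third slot (26 mm forward and 18 mm right of the gate centre).
- knob (a point): Centre of the black gear knob: pear-shaped, 44 mm in diameter, about 50 mm tall, on a 10 mm steel stem, about 200 mm above the bench and 178 mm from the lever's pivot, which lies 22 mm above the bench in the turret's middle. From end to end the knob travels about 90 mm forward-back, and about 64 mm from the left slot to the right one.
- across (a joint): Sideways lean of the lever, rad: 0 upright, positive to the right (turret -y), negative to the left. About -0.18 in the middle of the left slot, +0.18 in the middle of the right one (the gate stops it at about 0.21 either way). Friction of about 3.5 N at the knob; no spring, it stays where it is left.
- shift (a joint): Forward-back lean of the lever, rad: 0 in neutral, positive forward (turret +x), negative back. The lever can cross only within about 0.03 rad of 0 (the rounded corners guide it in from about 0.06); the gate stops it at about 0.255 forward and -0.255 back. Friction of about 3.5 N at the knob; no spring, it stays where it is left.
- tin: Bystander: grey metal can, 62 mm across, 85 mm tall, loose on the bench beside the cover. Origin: centre of its underside.
- bearing: Bystander: steel bearing ring, 68 mm across, 24 mm tall, loose, lying flat beside the cover. Origin: centre of its underside.
- screwdriver: Bystander: screwdriver lying on the bench, left of the cover. Origin: on its underside.
- wrench: Bystander: steel spanner lying on the bench, right of the cover. Origin: on its underside.

How it is judged:
By the outcome, as a careful person would: the job done as asked, in the order asked, and still so for the second after the job is handed in, with the robot touching nothing.
It also fails if it takes over 64 s, if anything falls off the work surface, if the arm or the gripper's body presses on something with over 40 N, if the wrist force passes 120 N, or if a joint passes its speed limit or range.

## Working session

There is one attempt and no reset: what is moved stays moved. The work goes in short steps, Python scripts to look and compute and a tool call to move; the robot and the scene stay as the last step left them, time stands still between calls to the robot, and variables do not carry over. Pictures are saved under pics/ and viewed, at most 10 in all, crops included, and the job is handed in when it is done.

Besides the shell and the picture viewer there is one more tool, called after "Emit:" as name(argument=value, ...) on one line, values as JSON. arm_command: Moves the arm, as the interface text tells. Its arguments: {"type":"object","properties":{"deltas":{"type":"array","items":{"type":"number"}},"force":{"type":"number"}},"required":["deltas"]}

```bash
mkdir -p pics; python3 - <<'E'
from cell import sensors, optics, arm
import cv2,numpy as np
s=sensors.observe(); print({k:np.round(v,3) for k,v in s.items()}, arm.nose_length)
for n in("scene","side"):
    cv2.imwrite(f"pics/{n}0.png",optics.get_image(n)); c=optics.calibration(n)
    R=cv2.Rodrigues(np.array(c["rvec"]))[0]; print(n,c["camera_matrix"],(-R.T@np.array(c["tvec"]).ravel()).round(3),R.round(2))
E
```

```text
{'clock': np.float64(0.0), 'joints': array([ 1.182,  0.435,  0.025,  1.574, -0.012,  1.134, -0.075]), 'dq': array([-0.001,  0.   , -0.   , -0.002,  0.   ,  0.   ,  0.001]), 'joint_efforts': array([-1.0000e-03, -6.6784e+01,  9.8500e-01, -3.1445e+01, -6.0000e-02,
        4.3000e-02,  0.0000e+00]), 'position': array([ 0.176, -0.599,  0.245]), 'ee_rot': array([-3.108e+00, -4.470e-01,  1.000e-03]), 'force': array([-0.801, -0.024, -0.243]), 'ft_torque': array([-0.005, -0.046,  0.036]), 'gripper_force': np.float64(0.0), 'width': np.float64(1.003)} 0.019
scene [[460.57294216   0.         274.56282823]
 [  0.         460.57294216 211.7152349 ]
 [  0.           0.           1.        ]] [1.137 0.277 0.914] [[-0.39  0.92  0.01]
 [ 0.72  0.31 -0.62]
 [-0.57 -0.24 -0.78]]
side [[503.07540522   0.         281.16140965]
 [  0.         503.07540522 211.00143492]
 [  0.           0.           1.        ]] [-0.045  0.947  1.064] [[-0.82 -0.57 -0.01]
 [-0.36  0.53 -0.77]
 [ 0.44 -0.63 -0.64]]
```

View pics/scene0.png

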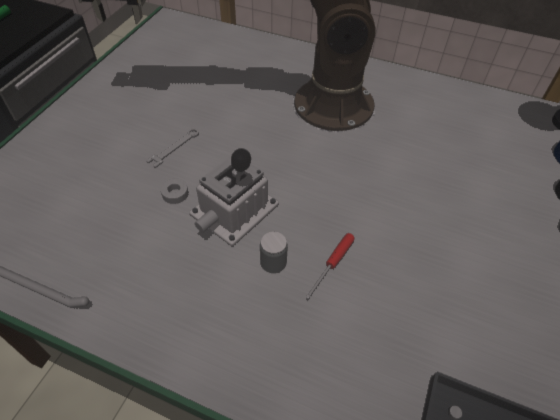

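View pics/side0.png

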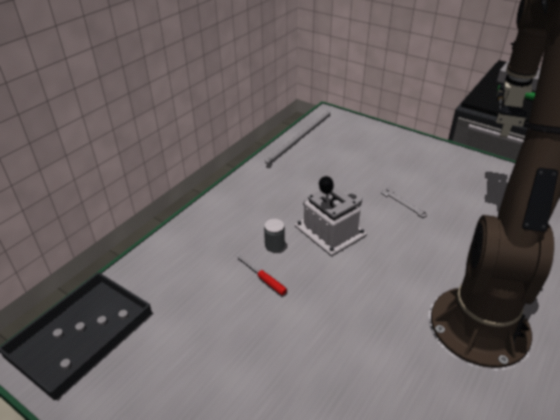

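The scene view shows the knob at about (241,159) with the gate plate around (232,181). In the side view the knob is at (326,185). I'll enlarge both in one picture to read the corners.

```bash
python3 - <<'E'
import cv2,numpy as np
a=cv2.imread("pics/scene0.png")[140:245,180:285]; b=cv2.imread("pics/side0.png")[165:260,285:380]
f=lambda i:cv2.convertScaleAbs(cv2.resize(i,(400,400),interpolation=cv2.INTER_CUBIC),alpha=1.5)
cv2.imwrite("pics/c0.png",np.hstack([f(a),f(b)]))
E
```

```text
(no output)
```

View pics/c0.png

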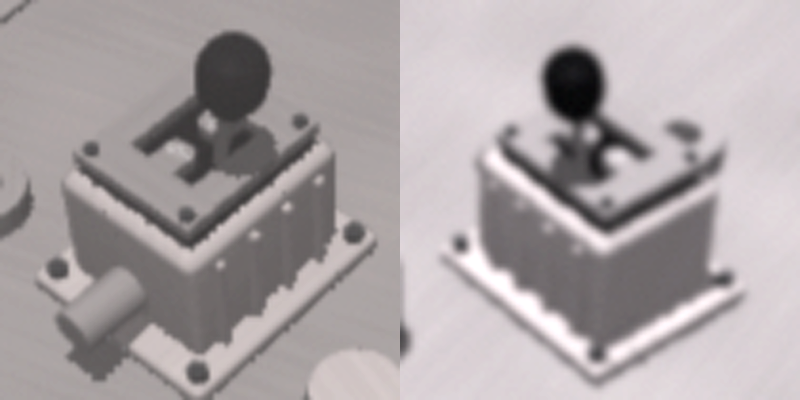

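The crops show the knob at (232,75) left and (573,83) right. They also show three plate corners and three foot corners in each view.

```bash
cat > h.py <<'E'
from cell import sensors, optics, arm
import cv2,numpy as np
def ray(n,uv):
    c=optics.calibration(n); R=cv2.Rodrigues(np.array(c["rvec"]))[0]; t=np.array(c["tvec"]).ravel()
    p=cv2.undistortPoints(np.array([[uv]],float),np.array(c["camera_matrix"]),None).ravel()
    d=R.T@np.array([p[0],p[1],1]); return -R.T@t,d/np.linalg.norm(d)
def onz(n,uv,z):
    o,d=ray(n,uv); return o+d*(z-o[2])/d[2]
def tri(a,b):
    A=0;B=0
    for n,uv in(a,b):
        o,d=ray(n,uv); P=np.eye(3)-np.outer(d,d); A=A+P;B=B+P@o
    return np.linalg.solve(A,B)
def blob(n,img,box,th):
    x0,y0,x1,y1=box; m=(img[y0:y1,x0:x1].max(2)<th).astype(np.uint8)
    m=cv2.morphologyEx(m,cv2.MORPH_OPEN,np.ones((5,5)))
    k,l,s,c=cv2.connectedComponentsWithStats(m); i=1+s[1:,4].argmax(); return c[i]+[x0,y0],s[i]
E
python3 - <<'E'
from h import *
S=lambda u,v:("scene",(180+(u+.5)*105/400-.5,140+(v+.5)*105/400-.5)); D=lambda u,v:("side",(285+(u-400+.5)*95/400-.5,165+(v+.5)*95/400-.5))
for nm,z,cs in(("plate",.127,dict(FR=S(75,158),FL=S(190,234),BL=S(318,128),FLd=D(500,140),BLd=D(605,228),BRd=D(722,150))),("foot",.0,dict(FR=S(40,282),FL=S(197,402),BL=S(375,244),FLd=D(443,255),BLd=D(598,382),BRd=D(742,295)))):
    P={k:onz(*v,z)[:2] for k,v in cs.items()}
    print(nm,{k:v.round(4).tolist() for k,v in P.items()})
    print("ctr",(P['FR']+P['BL'])/2,(P['FLd']+P['BRd'])/2)
    for a,b in(('FL','BL'),('FLd','BLd')): e=P[a]-P[b];print("yaw",np.degrees(np.arctan2(e[1],e[0])),np.linalg.norm(e))
    for a,b in(('FL','FR'),('BLd','BRd')): e=P[a]-P[b];print("yaw",np.degrees(np.arctan2(-e[0],e[1])),np.linalg.norm(e))
print("knob",tri(S(232,75),D(573,83)))
E
```

```text
plate {'FR': [0.5467, -0.1539], 'FL': [0.5721, -0.0637], 'BL': [0.465, -0.0299], 'FLd': [0.5622, -0.0613], 'BLd': [0.4528, -0.0207], 'BRd': [0.427, -0.1395]}
ctr [ 0.50585844 -0.09187826] [ 0.49461005 -0.10043107]
yaw -17.523182314740293 0.11230105282150558
yaw -20.401736919627275 0.11670094193761998
yaw -15.77700106972449 0.09368321624938492
yaw -12.271578476924132 0.12163623511318518
foot {'FR': [0.5577, -0.1909], 'FL': [0.602, -0.0531], 'BL': [0.4388, -0.0007], 'FLd': [0.6056, -0.0561], 'BLd': [0.4409, -0.0053], 'BRd': [0.3988, -0.1432]}
ctr [ 0.49825107 -0.09577922] [ 0.50223278 -0.09966739]
yaw -17.801546327508365 0.1714188535758037
yaw -17.151623362879153 0.17240572335994336
yaw -17.808276062802364 0.14468292923175666
yaw -16.963309372262092 0.14415162252891664
knob [ 0.50803577 -0.06397897  0.19864393]
```

Emit:
arm_command(deltas=[0, 0, 0, 0, 0, 0.05, 0, 0, 0, 0, 0, 0, 0.09, 0, 0, 0, 0.624, 0.346, 0.579, 0.09, 0, 0, 0, 0.624, 0.346, 0.579, 0.09, 0, 0, 0, 0.624, 0.346, 0.579, 0.09, 0, 0, 0, 0.624, 0.346, 0.579, 0.09, 0, 0, 0, 0.624, 0.346, 0.579, 0.09, 0, 0, 0, 0.624, 0.346, 0.579, 0.09, 0, 0, 0, 0.624, 0.346, 0.579, 0.09, 0, 0, 0, 0.624, 0.346, 0.579, 0.09, 0, 0, 0, 0.624, 0.346, 0.579, 0.09, 0, 0, 0, 0.624, 0.346, 0.579, 0.09, 0, 0, 0, 0.624, 0.346, 0.579, 0.09, 0, 0, 0, 0.624, 0.346, 0.579, 0.09, 0, 0, 0, 0.624, 0.346, 0.579, 0.09, 0, 0, 0, 0.624, 0.346, 0.579, 0.09, 0, 0, 0, 0.624, 0.346, 0.579, 0.09, 0, 0, 0, 0.624, 0.346, 0.579, 0.09, 0, 0, 0, 0.624, 0.346, 0.579, 0.09, 0, 0, 0, 0.624, 0.346, 0.579, 0.09, 0])

```text
clock: 2.1
position: [0.5218, -0.0222, 0.3357]
ee_rot: [2.535, 1.855, -0.001]
force: [-0.1, -0.3, -0.9]
width: 0.003
gripper_force: 0.0
```

```bash
python3 - <<'E'
from h import *
a=cv2.imread("pics/scene0.png");b=cv2.imread("pics/side0.png")
(ca,sa),(cb,sb)=blob("scene",a,(215,140,265,175),55),blob("side",b,(305,165,345,200),55)
print(ca,sa,cb,sb,tri(("scene",ca),("side",cb)))
s=sensors.observe();print(s["clock"],s["position"],s["ee_rot"],s["force"],s["joints"],s["width"])
cv2.imwrite("pics/w1.png",optics.get_image("wrist"));c=optics.calibration("wrist");print(c)
E
```

```text
[240.39411765 159.95      ] [ 17   9  18  23 340] [326.02139037 185.03208556] [ 15  12  13  17 187] [ 0.50737788 -0.0648125   0.1958409 ]
2.1 [ 0.52175682 -0.02223043  0.33573991] [ 2.53483131e+00  1.85497615e+00 -8.43433681e-04] [-0.08394933 -0.317749   -0.90671841] [ 0.38001893  0.25543069 -0.55285821  1.64467614  0.13963433  1.28116624
 -0.50566197] 0.003199609629175512
{'camera_matrix': array([[363.72480135,   0.        , 279.98118842],
       [  0.        , 363.72480135, 215.36422567],
       [  0.        ,   0.        ,   1.        ]]), 'rvec': array([-2.8499139 ,  0.44124957,  0.05583614]), 'tvec': array([-0.50477221,  0.07605299,  0.51095929])}
```

View pics/w1.png

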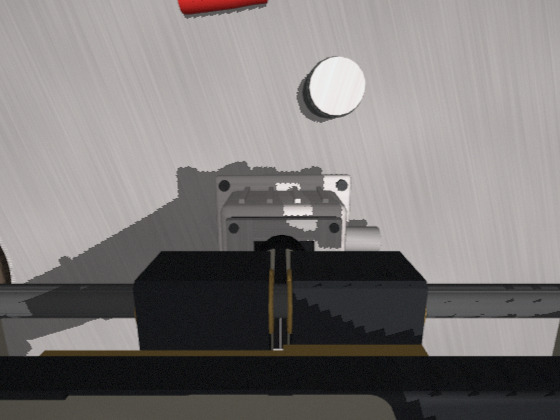

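The wrist view is from above and left, with forward pointing to the right of the picture. The slot is centred at column 283.5 and the knob at column 281. That puts the knob about 3 mm behind neutral in the left slot, consistent with the triangulation and within the crossing window. Next I descend on its left with the fingers shut and start pushing gently.

Emit:
arm_command(deltas=[0, 0, 0, 0, 0, -0.04, 0, 0, 0, 0, 0, 0, -0.08, 0, 0, 0, 0, 0, 0, -0.12, 0, 0, 0, 0, 0, 0, -0.137, 0, 0, 0, 0, 0, 0, -0.137, 0, 0, 0, 0, -0.0012, -0.0038, -0.137, 0, 0, 0, 0, -0.0024, -0.0076, -0.137, 0, 0, 0, 0, -0.0036, -0.0114, -0.137, 0, 0, 0, 0, -0.0045, -0.0143, -0.137, 0, 0, 0, 0, -0.0051, -0.0162, -0.137, 0, 0, 0, 0, -0.0057, -0.0181, -0.137, 0, 0, 0, 0, -0.0063, -0.02, -0.137, 0, 0, 0, 0, -0.0063, -0.02, -0.137, 0])

```text
clock: 3.45
position: [0.5159, -0.041, 0.1988]
ee_rot: [2.533, 1.858, -0.0]
force: [1.4, 3.4, 1.9]
width: 0.002
gripper_force: 1.7
```

Emit:
arm_command(deltas=[0, 0, 0, -0.0006, -0.0019, 0, 0, 0, 0, 0, -0.0012, -0.0038, 0, 0, 0, 0, 0, -0.0018, -0.0057, 0, 0, 0, 0, 0, -0.0024, -0.0076, 0, 0, 0, 0, 0, -0.003, -0.0095, 0, 0])

```text
clock: 3.95
position: [0.5128, -0.0504, 0.1987]
ee_rot: [-2.533, -1.858, 0.0]
force: [1.6, 3.8, 3.3]
width: 0.001
gripper_force: 2.0
```

Emit:
arm_command(deltas=[0, 0, 0, -0.0009, -0.0029, 0, 0, 0, 0, 0, -0.0018, -0.0057, 0, 0, 0, 0, 0, -0.0027, -0.0086, 0, 0, 0, 0, 0, -0.0036, -0.0114, 0, 0, 0, 0, 0, -0.0045, -0.0143, 0, 0, 0, 0, 0, -0.0054, -0.0172, 0, 0, 0, 0, 0, -0.0063, -0.02, 0, 0, 0, 0, 0, -0.0072, -0.0229, 0, 0, 0, 0, 0, -0.0081, -0.0258, 0, 0, 0, 0, 0, -0.009, -0.0286, 0, 0, 0, 0, 0, -0.0099, -0.0315, 0, 0, 0, 0, 0, -0.0108, -0.0343, 0, 0, 0, 0, 0, -0.0117, -0.0372, 0, 0])

```text
clock: 5.25
position: [0.5011, -0.0877, 0.1987]
ee_rot: [2.533, 1.858, -0.0]
force: [1.7, 3.0, 3.1]
width: 0.009
gripper_force: 2.1
```

```bash
python3 - <<'E'
from h import *
a=optics.get_image("scene")[120:225,180:285]; b=optics.get_image("side")[155:250,285:380]
f=lambda i:cv2.convertScaleAbs(cv2.resize(i,(400,400),interpolation=cv2.INTER_CUBIC),alpha=1.8)
cv2.imwrite("pics/c2.png",np.hstack([f(a),f(b)]))
E
```

```text
(no output)
```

View pics/c2.png

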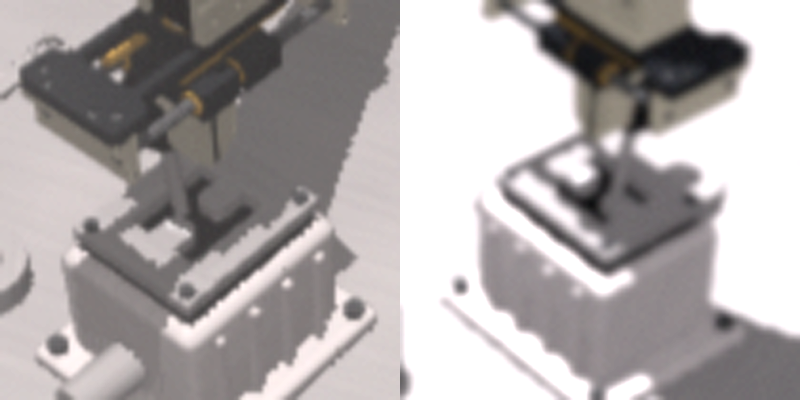

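In the scene crop the stem now rises from the right part of the neutral passage, and the knob leans right behind the fingers. I'll push the last few millimetres to the right slot's centre line.

Emit:
arm_command(deltas=[0, 0, 0, -0.0006, -0.0019, 0, 0, 0, 0, 0, -0.0012, -0.0038, 0, 0, 0, 0, 0, -0.0018, -0.0057, 0, 0, 0, 0, 0, -0.0024, -0.0076, 0, 0, 0, 0, 0, -0.003, -0.0095, 0, 0, 0, 0, 0, -0.003, -0.0095, 0, 0])

```text
clock: 5.95
position: [0.4985, -0.0954, 0.1987]
ee_rot: [-2.531, -1.859, -0.003]
force: [3.6, 7.9, -0.4]
width: 0.002
gripper_force: 4.2
```

Emit:
arm_command(deltas=[0, 0, 0, 0.0042, 0.0134, 0, 0, 0, 0, 0, 0.0084, 0.0267, 0, 0, 0, 0, 0, 0.0084, 0.0267, 0, 0, 0, 0, 0, -0.0107, 0.0327, 0, 0, 0, 0, 0, -0.0298, 0.0387, 0, 0, 0, 0, 0, -0.0488, 0.0447, 0, 0, 0, 0, 0, -0.0488, 0.0447, 0, 0, 0, 0, 0, -0.0549, 0.0253, 0, 0, 0, 0, 0, -0.061, 0.0059, 0, 0, 0, 0, 0, -0.0671, -0.0135, 0, 0, 0, 0, 0, -0.0671, -0.0135, 0, 0])

```text
clock: 7.05
position: [0.4304, -0.1134, 0.1985]
ee_rot: [2.536, 1.853, -0.003]
force: [-0.3, 0.3, 0.0]
width: 0.008
gripper_force: 0.0
```

```bash
python3 - <<'E'
from h import *
s=sensors.observe();print(s["position"],s["force"])
A=optics.get_image("scene");B=optics.get_image("side")
a=A[120:225,180:285]; b=B[155:250,285:380]
f=lambda i:cv2.convertScaleAbs(cv2.resize(i,(400,400),interpolation=cv2.INTER_CUBIC),alpha=1.8)
cv2.imwrite("pics/c3.png",np.hstack([f(a),f(b)]))
E
```

```text
[ 0.43041969 -0.11340991  0.19852443] [-0.31644819  0.32301084  0.04424288]
```

View pics/c3.png

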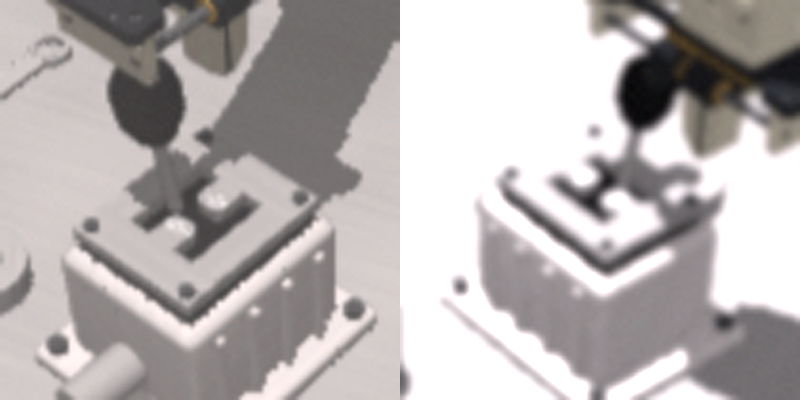

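The stem stands in the right slot at neutral, with the knob at left-crop (146,100) and the fingers clear behind it. Now I push forward.

Emit:
arm_command(deltas=[0, 0, 0, 0.0057, -0.0018, 0, 0, 0, 0, 0, 0.0114, -0.0036, 0, 0, 0, 0, 0, 0.0153, -0.0048, 0, 0, 0, 0, 0, 0.0191, -0.006, 0, 0, 0, 0, 0, 0.0219, -0.0069, 0, 0, 0, 0, 0, 0.0248, -0.0078, 0, 0, 0, 0, 0, 0.0277, -0.0087, 0, 0, 0, 0, 0, 0.0305, -0.0096, 0, 0])

```text
clock: 7.95
position: [0.4608, -0.1196, 0.1987]
ee_rot: [-2.532, -1.858, 0.002]
force: [-5.8, 1.8, 4.6]
width: 0.003
gripper_force: 3.2
```

Emit:
arm_command(deltas=[0, 0, 0, 0.0029, -0.0009, 0, 0, 0, 0, 0, 0.0057, -0.0018, 0, 0, 0, 0, 0, 0.0086, -0.0027, 0, 0, 0, 0, 0, 0.0114, -0.0036, 0, 0, 0, 0, 0, 0.0143, -0.0045, 0, 0, 0, 0, 0, 0.0172, -0.0054, 0, 0, 0, 0, 0, 0.02, -0.0063, 0, 0, 0, 0, 0, 0.0229, -0.0072, 0, 0, 0, 0, 0, 0.0258, -0.0081, 0, 0])

```text
clock: 8.85
position: [0.4864, -0.1276, 0.1985]
ee_rot: [-2.531, -1.858, 0.003]
force: [-6.2, 2.3, 3.5]
width: 0.007
gripper_force: 3.3
```

Emit:
arm_command(deltas=[0, 0, 0, 0.0019, -0.0006, 0, 0, 0, 0, 0, 0.0038, -0.0012, 0, 0, 0, 0, 0, 0.0057, -0.0018, 0, 0, 0, 0, 0, 0.0072, -0.0023, 0, 0, 0, 0, 0, 0.0072, -0.0023, 0, 0])

```text
clock: 9.35
position: [0.4937, -0.1299, 0.1982]
ee_rot: [-2.531, -1.858, 0.002]
force: [-4.0, 2.7, -1.0]
width: 0.007
gripper_force: 2.0
```

Emit:
arm_command(deltas=[0, 0, 0, 0.001, -0.0003, 0, 0, 0, 0, 0, 0.0019, -0.0006, 0, 0, 0, 0, 0, 0.0029, -0.0009, 0, 0, 0, 0, 0, 0.0029, -0.0009, 0, 0])

```text
clock: 9.75
position: [0.4959, -0.1305, 0.198]
ee_rot: [-2.53, -1.857, 0.004]
force: [-5.9, 4.1, -0.5]
width: 0.0
gripper_force: 3.6
```

Emit:
arm_command(deltas=[0, 0, 0, 0.001, -0.0003, 0, 0, 0, 0, 0, 0.0019, -0.0006, 0, 0, 0, 0, 0, 0.0029, -0.0009, 0, 0, 0, 0, 0, 0.0029, -0.0009, 0, 0])

```text
clock: 10.15
position: [0.497, -0.1308, 0.1977]
ee_rot: [-2.528, -1.856, 0.008]
force: [-14.2, 5.9, 6.4]
width: 0.003
gripper_force: 8.0
```

Emit:
arm_command(deltas=[0, 0, 0, 0.001, -0.0003, 0, 0, 0, 0, 0, 0.0019, -0.0006, 0, 0, 0, 0, 0, 0.0019, -0.0006, 0, 0])

```text
clock: 10.45
position: [0.4976, -0.131, 0.1976]
ee_rot: [-2.526, -1.855, 0.011]
force: [-19.9, 8.2, 10.4]
width: 0.001
gripper_force: 11.5
```

The lever is against a hard stop: force is up to about 22 N and the tool has nearly stopped. I'll back off, rise and check.

Emit:
arm_command(deltas=[0, 0, 0, -0.0095, 0.003, 0, 0, 0, 0, 0, -0.0286, 0.009, 0, 0, 0, 0, 0, -0.0572, 0.018, 0, 0, 0, 0, 0, -0.0572, 0.018, 0, 0, 0, 0, 0, -0.0572, 0.018, 0.05, 0, 0, 0, 0, -0.0572, 0.018, 0.1, 0, 0, 0, 0, -0.0572, 0.018, 0.15, 0, 0, 0, 0, -0.1, 0.018, 0.15, 0, 0, 0, 0, -0.1, 0.018, 0.15, 0, 0, 0, 0, -0.1, 0.018, 0.15, 0])

```text
clock: 11.45
position: [0.4024, -0.1154, 0.3493]
ee_rot: [2.532, 1.855, 0.001]
force: [0.2, 0.4, -0.2]
width: 0.006
gripper_force: 0.0
```

```bash
python3 - <<'E'
from h import *
A=optics.get_image("scene");B=optics.get_image("side");cv2.imwrite("pics/s4.png",A)
(ca,sa),(cb,sb)=blob("scene",A,(190,130,250,190),45),blob("side",B,(315,160,365,195),45)
p=tri(("scene",ca),("side",cb)); r=p-[.501,-.0967,0]; print(ca,sa,cb,sb,p,"f",r[0]*.9537-r[1]*.3007,"l",r[0]*.3007+r[1]*.9537)
a=A[120:225,180:285]; b=B[155:250,285:380]
f=lambda i:cv2.convertScaleAbs(cv2.resize(i,(400,400),interpolation=cv2.INTER_CUBIC),alpha=1.8)
cv2.imwrite("pics/c4.png",np.hstack([f(a),f(b)]))
E
```

```text
[204.36129032 158.41612903] [  5  19  19  20 310] [332.48407643 170.85350318] [ 12   4  12  15 157] [ 0.5305881  -0.14184138  0.19062066] f 0.04179218353415177 l -0.0341541963035341
```

View pics/c4.png

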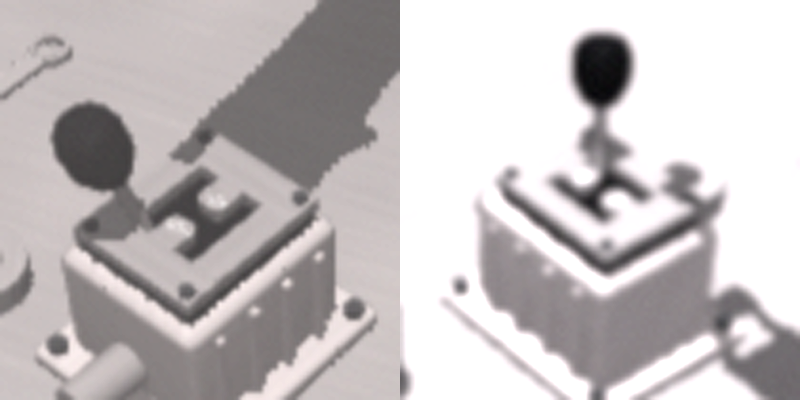

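View pics/s4.png

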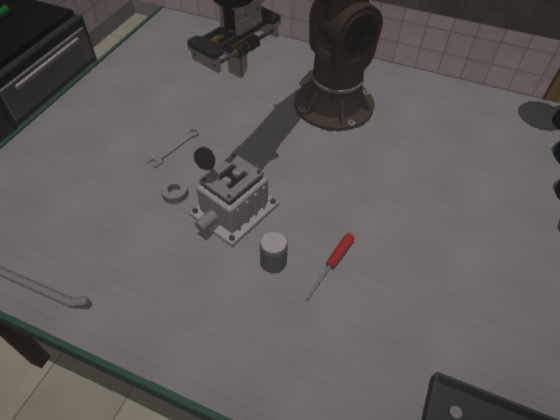

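The stem is at the front end of the right-hand slot, with the knob at scene pixel (204,158), 42 mm forward and 34 mm right of centre. The tin, bearing, spanner and screwdriver haven't moved, and the robot is clear.

```bash
python3 -c "
from cell import arm; print(arm.sign_off())"
```

```text
the job is handed in; nothing more can be done
None
```

The gear lever is fully home in third, pushed there with shut fingertips and without entering fourth; the arm is clear, nothing else moved, and the job was handed in at about 11.5 s.

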